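Seat a board carrier on the hidden dowel of a test jig and hold it down on the contacts

ROBOT

A 6-joint arm with a two-finger parallel gripper is mounted at the origin on a cart in front of the work surface, level with it; the furniture and walls round the work are solid. World frame = base frame: x ahead of the robot, y to its left, z up, the work surface at z = 0. Lengths are in m, angles in rad, forces in N, time in s.
With the tool pointing down it reaches from about 0.375 to 0.9 m from the base axis. Payload 3.1 kg.
Tool frame: the origin (TCP) lies at the very end of the fingers, on their centre line; the grasp point (between the pads) lies 19 mm behind it; z points along the fingers, y is the direction in which the jaws open and shut (so a half turn about z gives the same grasp; the last joint's range is limited). The gripper opens to 87 mm and grips with 3 to 60 N. Pads are 19 mm wide; open, the fingers measure 117 mm over their backs; the gripper's body (75 mm by 190 mm) begins 51 mm behind the grasp point.
Start: joints at [1.151, 0.527, 1.433, -0, 1.181, -0.178], TCP at [0.15, 0.607, 0.223] pointing down, gripper open.
Joint ranges: [-3.08, 3.08], [-0.75, 2.2], [0.22, 2.44], [-1.43, 4.57], [0, 2.65], [-2.85, 2.85]. Speed limits (rad/s): [2.79, 2.79, 3.14, 3.14, 3.14, 3.14].

INTERFACE

Orientations are given as a unit quaternion [w, x, y, z].
In Python, from plant import ctrl gives the robot as it stands.
- The arm moves only by the tool play_rows, never from a script. Its argument "moves" is a list of rows, each a list of 2 entries, a list of its own where there are three numbers: the shift along the world's x, y, z in mm, then the turn about the world's z in degrees. In form: [[[tx, ty, tz], turn], ...]. A call has 1 to 20 rows; each row shifts and turns the commanded pose from where the row before left it; what a row does not reach is not made up. A row lasts 1/8 s, in which the tool goes at most 62.5 mm and 10.7 degrees, less where a joint would pass 70% of its speed; a pose out of reach is approached as far as the arm can. A call with a gripper value outside its range is refused whole. "gripper" is the opening, from 0 (shut) to 1 (fully open), set as the call begins (left out, the last holds). The fingers move at their own pace and stop on an object; "force" is the grip in N (left out, the last holds). Time passes only in rows, so rows that do not move let the fingers close. It gives the time, the measured TCP pose, the force and the opening at its end, in the units of the state.
- ctrl.observe(): the state, without advancing time (a new reading comes with each control period).
- ctrl.capture(name): name is "scene" or "top"; returns (picture, depth): 480x640x3 uint8, red, green, blue; 480x640 float32, m along the optical axis (not along the pixel's ray), 0 where there is no reading.
- ctrl.camera_info(name): a dict with "fovy" (degrees; the focal length in pixels is half the picture's height over the tangent of half this angle, whatever the lens; pixels are square), "cx", "cy" (the principal point, pixels), "k1" (the pictures are not rectified: a ray, as slopes to the right and down, at radius r is drawn at 1 + k1 r^2 times it, then the intrinsics apply), "T" (4x4, takes a point from camera to world coordinates). Camera axes: x right, y up, looking along -z (the intrinsics and any distortion apply to the point x, -y, -z); pixel columns grow to the right and rows downward; lengths in m; the calibration is good to about 2 mm. A picture is of the moment at which its call begins. camera_info takes no time and is no camera call.
- ctrl.job_done(): hands the job in, once; it reports no verdict.
The state is a dict: "clock": time; "joint_positions": joint angles; "dq": joint speeds; "joint_efforts": joint torques, N m; "tool_pos": TCP position; "ee_rot": TCP orientation; "contact_force": force on the tool from outside, world axes, zero at the start; "moment": the same for the moment, N m; "gripper_width": opening from 0.0 (shut) to 1.0 (fully open).
Only numpy, scipy, OpenCV 4.12 (cv2) and the standard library are available. Lean on these libraries where they do the work, as an engineer would, in place of code of your own. Each camera call takes 0.05 s, during which the arm holds its last target.

TASK

Open the test jig by sliding its transport lock all the way out to its end stop. Then take the board carrier by its handle, lower it into the jig's channel, slide it along until it drops onto the locating pin hidden beneath it, and press it fully down against the spring contacts; there is no catch, so finish while still holding the carrier pressed down. Leave the pliers, tape roll, screwdriver and loose circuit board where they lie.

Things in the scene. Friction and masses are not known exactly. Their poses are not given: they have to be found in the camera images.
- jig: Fixed grey metal test jig, base plate 152 x 196 x 18 mm. Origin on the desk under its channel's centre; x along the channel, y across it away from the lock, z up. Channel open upward, 73 mm wide inside (walls at y = +-36.5 mm upright to z = 38 mm, then flared outward as lead-in to z = 46 mm), 138 mm long (end walls to z = 38 mm). The carrier lies in it with its x along the channel.
- channel (a point): Centre of the channel floor, on the jig 18 mm above the desk. A fixed round pin, 8 mm thick, tapered tip, top 30 mm above the desk, stands on the channel's centre line within 12 mm of this point either way along x; its place differs each time and is not reported. The lock's tongue hides it at first, the carrier later. Stop pads 20 mm above the desk limit the carrier's way down.
- lock_slide (a joint): Transport lock of the jig: slide in the jig's -y direction, in m. Near 0 its flat tongue (z 32 to 37 mm, 46 mm wide) lies over the pin and blocks the channel; 0.054 is the end stop, fully out, channel clear. Friction about 1.5 N, stays where it is left.
- lock_grip (a point): Centre of the top of the lock's upright grip fin: 36 mm along the jig's x, 12 mm thick along the jig's y, 30 mm tall (z 36 to 66 mm). Moves with the lock; lies at y = -78 mm on the jig when the lock reads 0.
- contact_bed (a joint): Two rows of spring contacts in the channel (on the jig at y = +-19 mm): 0 = up (top at z = 23 mm), grows downward in m, about 0.003 when the carrier is down on the stop pads. It takes about 6 N to start and 9 N to press it down to there, the carrier's weight included.
- carrier: Loose board carrier, about 0.25 kg: metal plate 96 (x) x 70 (y) x 18 mm with a black handle rib upright in its middle and a small circuit board fixed at its +x end (to z = 27 mm). Origin: centre of the underside, where there is a blind slot for the pin, 12 (x) x 13 (y) mm, 15 mm deep. Either way round fits. Origin above the desk: 30 mm riding on the pin, 23 dropped on, 20 pressed down.
- handle_top (a point): Centre of the top of the carrier's handle rib, 59.5 mm above the carrier's underside. The rib is 36 mm along the carrier's x, 14 mm thick along its y, and rises 41 mm from the plate. While the carrier slides on the pin a light push (about 5 N) is enough; a hard push tips it in the grip.
- black_pliers: Black-handled pliers 56 x 112 x 12 mm lying loose near the desk's front edge; bystander, origin at the centre of the underside.
- tape_roll: Roll of masking tape, 109 mm across, 24 mm high, lying loose; bystander, origin at the centre of the underside.
- blue_driver: Screwdriver with blue handle, 170 mm long along its y, lying loose behind the carrier; bystander, origin at the centre of the underside.
- loose_board: Small loose circuit board 35 x 55 x 10 mm near the desk's front edge, between carrier and jig; bystander, origin at the centre of the underside.

How it is judged:
By the outcome, as a careful person would: the job done as asked, in the order asked, and still so for the second after the job is handed in, while the arm keeps its last pose, push and grip.
It also fails if it takes over 72 s, if anything falls off the work surface, if the arm or the gripper's body presses on something with over 40 N, if the wrist force passes 120 N, or if a joint passes its speed limit or range.

## Working session

There is one attempt and no reset: what is moved stays moved. The work goes in short steps, Python scripts to look and compute and a tool call to move; the robot and the scene stay as the last step left them, time stands still between calls to the robot, and variables do not carry over. Pictures are saved under pics/ and viewed, and the job is handed in when it is done.

Besides the shell and the picture viewer there is one more tool, called after "Emit:" as name(argument=value, ...), one argument or row to a line, values as JSON. play_rows: Moves the arm, as the interface text tells. Its arguments: {"type":"object","properties":{"moves":{"type":"array"},"gripper":{"type":"number"},"force":{"type":"number"}},"required":["moves"]}

```bash
ls; mkdir -p pics
cat > h.py <<'E'
import numpy as np, cv2
from plant import ctrl
def cap(name,fn):
    p,d=ctrl.capture(name); cv2.imwrite('pics/%s.png'%fn,p[:,:,::-1]); np.savez('pics/%s.npz'%fn,p=p,d=d); return p,d
def K(name):
    c=ctrl.camera_info(name); f=240/np.tan(np.radians(c['fovy'])/2); return c,f
def cloud(name,d):
    c,f=K(name); v,u=np.mgrid[0:480,0:640].astype(float)
    x=(u-c['cx'])/f; y=(v-c['cy'])/f
    a,b=x.copy(),y.copy()
    for _ in range(20):
        s=1+c['k1']*(a*a+b*b); a=x/s;b=y/s
    P=np.stack([a*d,-b*d,-d,np.ones_like(d)],-1)
    return (P@np.array(c['T']).T)[...,:3]
E
python3 - <<'E'
from h import *
print(ctrl.observe())
for n in('scene','top'):
    p,d=cap(n,n+'0'); c,f=K(n); print(n,f,c)
E
```

```text
pics
{'clock': 0.0, 'joint_positions': array([ 1.15049073e+00,  5.28466487e-01,  1.43389839e+00, -1.05037240e-05,
        1.18139931e+00, -1.78497950e-01]), 'dq': array([0.00197255, 0.00308192, 0.00013559, 0.00116297, 0.00115674,
       0.00154426]), 'joint_efforts': array([ 9.73414426e-04, -4.40043175e+01, -1.76593816e+01,  6.34613307e-02,
        5.81411412e-02, -1.73778681e-04]), 'tool_pos': array([0.1493304 , 0.60614321, 0.22157269]), 'ee_rot': array([-3.15604840e-04,  1.20607424e-01,  9.92699688e-01, -1.03889642e-03]), 'contact_force': array([ 0.23020625, -0.71973719,  0.62626905]), 'moment': array([-0.03622985,  0.00625958, -0.02406671]), 'gripper_width': 1.0021062190028431}
scene 505.1786266591984 {'fovy': 50.82286722193545, 'cx': 309.986628847473, 'cy': 235.35266367884606, 'k1': -0.08278135707438476, 'T': array([[ 0.55908141,  0.33984045, -0.7562648 , -0.52148892],
       [-0.82911172,  0.23060455, -0.50930864, -0.81619204],
       [ 0.00131442,  0.911773  ,  0.41069242,  0.62372573],
       [ 0.        ,  0.        ,  0.        ,  1.        ]])}
top 574.2730214780784 {'fovy': 45.36202029860861, 'cx': 320.3688366097192, 'cy': 240.62592619905536, 'k1': 0.052087537533827104, 'T': array([[-0.02974764,  0.99778783, -0.05945192,  0.39618194],
       [-0.99914763, -0.03138582, -0.02681326, -0.16584261],
       [-0.02861989,  0.05860361,  0.99787099,  1.50224493],
       [ 0.        ,  0.        ,  0.        ,  1.        ]])}
```

View pics/scene0.png

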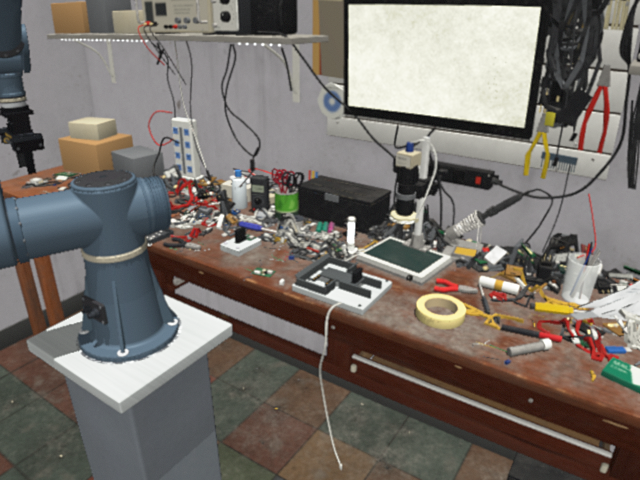

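View pics/top0.png

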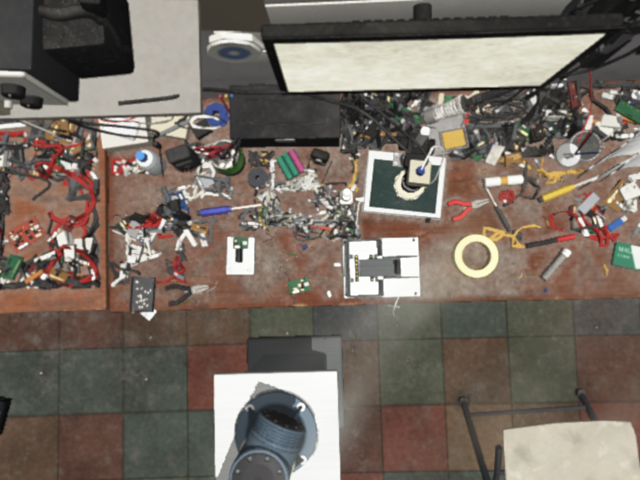

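Run:
```python
from h import *
z=np.load('pics/top0.npz');p=z['p'];d=z['d']
P=cloud('top',d)
a=cv2.resize(p[225:310,330:435],None,fx=6,fy=6,interpolation=cv2.INTER_NEAREST)
h=np.clip((P[225:310,330:435,2])/0.08*255,0,255).astype(np.uint8)
cv2.imwrite('pics/jz.png',a[:,:,::-1]); cv2.imwrite('pics/jh.png',cv2.applyColorMap(cv2.resize(h,None,fx=6,fy=6,interpolation=cv2.INTER_NEAREST),cv2.COLORMAP_JET))
a=cv2.resize(p[220:310,190:320],None,fx=6,fy=6,interpolation=cv2.INTER_NEAREST)
cv2.imwrite('pics/cz.png',a[:,:,::-1])
np.set_printoptions(linewidth=250,precision=0,suppress=True)
print((P[234:302:3,340:424:3,2]*1000).round())
print((P[230:280:2,222:260:2,2]*1000).round())
```

```text
[[  57.   47.   52.   11.   44.   26.   13.    0.   -1.   -3.    0.    1.    2.   -2.    1.   -1.    2.   -0.   -4.    2.   -2.    1.    2.   -8.    9.    4.    3.    2.]
 [   3.   42.   29.   26.   17.   22.   17.   -1.   -2.   -1.   -3.    2.    8.   -2.    4.   -3.    1.   -2.    2.   -0.   -5.    1.   14.   15.   15.   16.   -1.    4.]
 [  -2.   21.   44.   36.   39.   35.   35.   37.   39.   36.   39.   38.   36.   41.   18.   17.   20.   11.   18.   16.   23.   13.   20.   18.   20.   14.   -4.   -5.]
 [   0.   17.   42.   23.   18.   16.   18.   19.   17.   17.   21.   19.   17.   41.   20.   12.    9.   18.   22.   12.   18.   20.   18.   26.   18.   17.   -2.   -7.]
 [   3.   16.   46.   20.   16.   15.   20.   14.   14.   20.   17.   18.   17.   40.   43.   18.   23.   16.   15.   16.   18.   19.   23.   16.   16.   22.   -5.    4.]
 [  -2.   18.   46.   41.   19.   16.   22.   20.   16.   15.   12.   19.   22.   47.   45.   17.   25.   21.   19.   20.   22.   20.   21.   12.   20.   18.   11.   -2.]
 [   1.   16.   46.   32.   17.   19.   16.   20.   15.   10.   17.   23. 
[... 5059 characters left out ...]
  -2.    4.   -0.   17.   21.   21.   21.   19.   18.   20.   12.   19.   19.   16.   26.   21.   10.    5.    2.]
 [   2.   -1.    3.   20.   22.   18.   22.   24.   11.   19.   23.   24.   14.   20.   26.   17.    4.    0.    3.]
 [   3.    2.    1.   17.   18.   20.   16.   23.   22.   25.   16.   20.   20.   20.   22.   20.    8.    2.    1.]
 [  -1.   -4.    5.    2.   -4.    3.    2.    4.   -0.    5.    4.   -5.    1.   -1.   -2.    3.    1.    4.    2.]
 [  -0.    0.    3.    3.   -1.    6.    3.    2.   -1.    2.    2.   -4.    3.   -4.   -3.    2.    5.   -2.   -3.]
 [   5.   -2.   -1.    6.    2.   -1.   -5.   -2.    1.    4.   -1.    0.    0.   -2.    2.   -2.    5.    3.   -3.]]
```

View pics/jz.png

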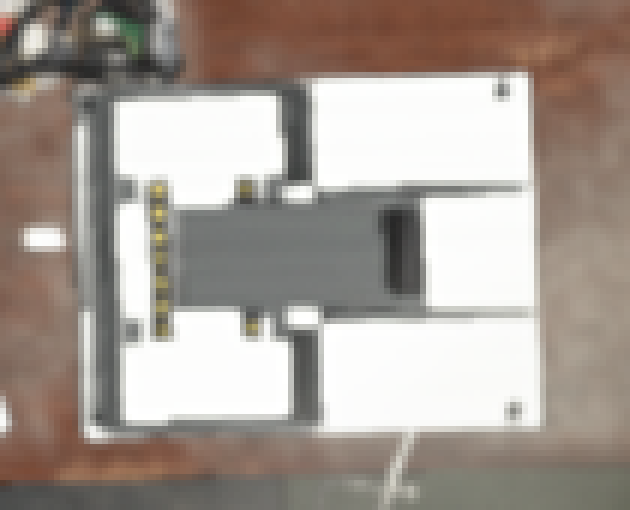

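View pics/cz.png

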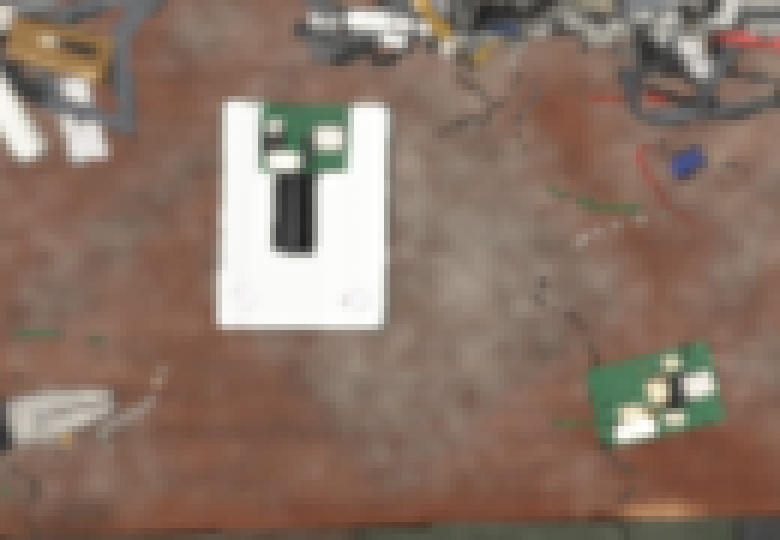

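```bash
cat >> h.py <<'E'
def pix(name,uv,z):
    c,f=K(name); uv=np.atleast_2d(uv).astype(float)
    x=(uv[:,0]-c['cx'])/f; y=(uv[:,1]-c['cy'])/f
    a,b=x.copy(),y.copy()
    for _ in range(20):
        s=1+c['k1']*(a*a+b*b); a=x/s;b=y/s
    T=np.array(c['T']); r=np.stack([a,-b,-np.ones_like(a)],-1)@T[:3,:3].T
    t=(z-T[2,3])/r[:,2]; return T[:3,3]+r*t[:,None]
def proj(name,X):
    c,f=K(name);T=np.array(c['T']); q=(np.atleast_2d(X)-T[:3,3])@T[:3,:3]
    a=q[:,0]/-q[:,2]; b=-q[:,1]/-q[:,2]; s=1+c['k1']*(a*a+b*b)
    return np.stack([a*s*f+c['cx'],b*s*f+c['cy']],-1)
E
python3 - <<'E'
from h import *
np.set_printoptions(precision=4,suppress=True)
def crop(pts,ox,oy): return np.array(pts)/6.+[ox-.5,oy-.5]
j=pix('top',crop([(529,73),(541,430),(320,430),(310,74)],330,225),.018)
print('jig right corners',j[0],j[1],np.linalg.norm(j[0]-j[1]), 'ang', np.degrees(np.arctan2(*(j[0]-j[1])[1::-1])))
print('top edge dir', np.degrees(np.arctan2(*(j[3]-j[0])[1::-1])))
f=pix('top',crop([(385,208),(408,208),(418,206),(390,296),(414,296)],330,225),.066)
print('fin',f)
t=pix('top',crop([(180,208),(180,307)],330,225),.037); print('tongue end',t)
c=pix('top',crop([(222,102),(390,102),(384,329),(217,328)],190,220),.018)
print('carrier',c,c.mean(0)); print(np.linalg.norm(c[0]-c[1]),np.linalg.norm(c[1]-c[2]))
print('ang',[np.degrees(np.arctan2(*v[1::-1])) for v in (c[0]-c[3],c[1]-c[2],c[0]-c[1],c[3]-c[2])])
h=pix('top',crop([(272,174),(313,174),(272,254),(310,254)],190,220),.0595); print('handle top',h,h.mean(0))
E
```

```text
jig right corners [ 0.4869 -0.3768  0.018 ] [ 0.3344 -0.3757  0.018 ] 0.15255558928980492 ang -0.4086232593164321
top edge dir 88.44528757026218
fin [[ 0.4298 -0.3084  0.066 ]
 [ 0.4295 -0.3179  0.066 ]
 [ 0.4302 -0.322   0.066 ]
 [ 0.3933 -0.3091  0.066 ]
 [ 0.393  -0.319   0.066 ]]
tongue end [[ 0.4331 -0.2247  0.037 ]
 [ 0.3912 -0.2233  0.037 ]]
carrier [[0.503  0.1177 0.018 ]
 [0.5007 0.0448 0.018 ]
 [0.4027 0.0496 0.018 ]
 [0.4054 0.1218 0.018 ]] [0.453  0.0835 0.018 ]
0.07294228147663333 0.09812118439782332
ang [np.float64(-2.39716523168317), np.float64(-2.8158927439698944), np.float64(88.19244932969532), np.float64(87.90402893996142)]
handle top [[0.469  0.0893 0.0595]
 [0.4685 0.0721 0.0595]
 [0.4354 0.09   0.0595]
 [0.4349 0.074  0.0595]] [0.452  0.0814 0.0595]
```

```bash
cat > edges.py <<'E'
from h import *
np.set_printoptions(precision=4,suppress=True)
def edge(img,pts,dirn,half=3):
    # subpixel 50% crossing along direction, first to last
    out=[]
    t=np.arange(-half,half+.01,.1)
    for q in pts:
        X=(q[0]+t*dirn[0]).astype(np.float32)[None];Y=(q[1]+t*dirn[1]).astype(np.float32)[None]
        v=cv2.remap(img,X,Y,cv2.INTER_LINEAR)[0].astype(float)
        a,b=v[:8].mean(),v[-8:].mean()
        if abs(a-b)<40: continue
        s=(v-(a+b)/2)*np.sign(b-a); i=np.where((s[:-1]<0)&(s[1:]>=0))[0]
        if len(i)!=1: continue
        out.append([q[0]+t[i[0]]*dirn[0],q[1]+t[i[0]]*dirn[1]])
    return np.array(out)
def line(W):
    m=np.median(W,0); vx,vy,x0,y0=cv2.fitLine(W[:,:2].astype(np.float32),cv2.DIST_HUBER,0,1e-5,1e-5).ravel()
    return np.array([x0,y0]),np.degrees(np.arctan(vy/vx)) if abs(vx)>abs(vy) else np.degrees(np.arctan(-vx/vy))
E
python3 - <<'E'
from edges import *
z=np.load('pics/top0.npz');p=z['p']; g=p[:,:,2].copy()  # blue: white vs brown
def r(a,b,n=25): return np.linspace(a,b,n)
def do(n,pts,d,zz,half=3):
    e=edge(g,pts,d,half)
    if len(e)<4: print(n,'few',len(e));return
    W=pix('top',e,zz); c,a=line(W); print(n,len(e),c,'ang%.2f'%a, np.std((W[:,:2]-c)@[-np.sin(np.radians(a)),np.cos(np.radians(a))] if True else 0))
do('jig right',r((418,240),(419.7,294)),(1,0),.018)
do('jig bottom',r((348,296.5),(416,296.3),40),(0,1),.018)
do('jig top',r((384,236.8),(415,236.8),25),(0,-1),.018)
do('car left',r((226.6,240),(225.7,272)),(-1,0),.018)
do('car right',r((254.5,240),(253.6,272)),(1,0),.018)
do('car top',r((229,236.7),(252,236.7)),(0,-1),.018)
do('car bot',r((229,274.3),(252,274.4)),(0,1),.018)
do('handle l',r((234.8,251),(234.8,260)),(1,0),.0595)
do('handle r',r((242,251),(241.8,260)),(1,0),.0595)
do('handle bot',r((236,262),(241,262),10),(0,1),.0595)
do('tongue end',r((359.5,262),(359.5,273)),(-1,0),.037,2.5)
do('tongue end',r((359.5,262),(359.5,273)),(1,0),.037,2.5)
E
```

```text
jig right 25 [ 0.4055 -0.3765] ang-0.19 0.00040205117450832923
jig bottom 35 [ 0.3366 -0.3144] ang-3.37 0.05283705869475492
jig top 25 [ 0.4873 -0.3332] ang-0.54 0.02389561179817427
car left 25 [0.4462 0.1196] ang-3.53 0.0003098802737050427
car right 25 [0.4443 0.0483] ang-1.77 0.0003496089938435521
car top 12 [0.5013 0.0813] ang-3.15 0.02383822135453103
car bot 25 [0.404  0.0749] ang-1.90 0.01793116207101895
handle l 25 [0.4517 0.0893] ang-3.81 0.00016073585432269412
handle r 25 [0.4513 0.0713] ang-1.08 7.213733216252905e-05
handle bot 10 [0.4354 0.0808] ang-6.53 0.004047572207330323
tongue end few 0
tongue end few 0
```

Run:
```python
from edges import *
z=np.load('pics/top0.npz');p=z['p']; g=p[:,:,2].copy()
def r(a,b,n=25): return np.linspace(a,b,n)
for n,pts,d,zz in [('bot',r((352,296.5),(393,296.5),40),(0,1),.018),('bot2',r((401,296),(416,296),20),(0,1),.018),('top',r((384,236.8),(415,236.8),25),(0,-1),.018),('right',r((418,240),(419.7,294)),(1,0),.018),
 ('rwall in',r((377,241),(377.5,253),15),(1,0),.038),('rwall in2',r((378,280),(379,292),15),(1,0),.038),('lwall in',r((349,243),(349.5,290),40),(-1,0),.038),('finL',r((394,261),(395,272),20),(1,0),.066)]:
    e=edge(g,pts,d)
    if len(e)<3: print(n,len(e)); continue
    W=pix('top',e,zz)[:,:2]; i=0 if abs(d[0]) else 1
    q=np.polyfit(W[:,i],W[:,1-i],1); res=W[:,1-i]-np.polyval(q,W[:,i]); ok=abs(res)<.001
    q=np.polyfit(W[ok,i],W[ok,1-i],1); a=np.degrees(np.arctan(q[0]))*(1 if i==0 else -1)
    print(n,len(e),ok.sum(),'mid',W[ok].mean(0),'yaw %.2f'%a,'rms',res[ok].std())
s=np.load('pics/scene0.npz')['p'][245:315,280:400]
cv2.imwrite('pics/sz.png',cv2.resize(s,None,fx=6,fy=6,interpolation=cv2.INTER_CUBIC)[:,:,::-1])
```

```text
bot 35 9 mid [ 0.3392 -0.2598] yaw -5.12 rms 0.0005977079710037728
bot2 19 18 mid [ 0.3352 -0.3455] yaw -1.38 rms 0.0004031861992611811
top 25 24 mid [ 0.4873 -0.3287] yaw -0.40 rms 0.00026886652860289945
right 25 24 mid [ 0.4078 -0.3766] yaw -0.14 rms 0.000280020468797114
rwall in 15 15 mid [ 0.4627 -0.2688] yaw 3.63 rms 0.0003691430657645895
rwall in2 15 11 mid [ 0.3606 -0.2691] yaw 0.24 rms 0.0005706955685677238
lwall in 36 36 mid [ 0.4156 -0.1977] yaw -0.16 rms 0.00037672133925394644
finL 20 20 mid [ 0.4116 -0.3066] yaw 1.47 rms 0.0004052515756223461
```

View pics/sz.png

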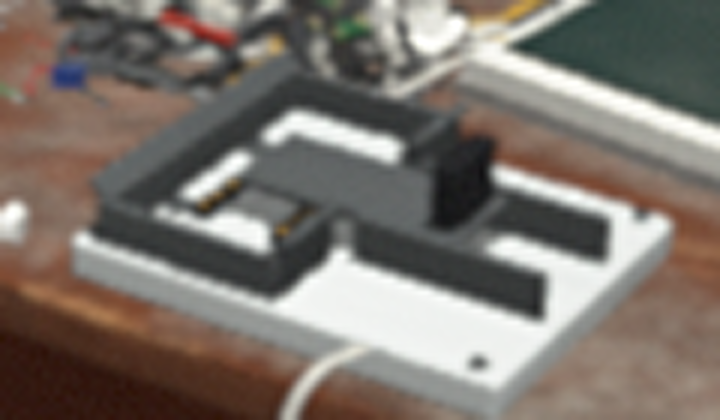

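Emit:
play_rows(
  moves=[
    [[45,-18,0],2.25],
    [[45,-18,0],2.25],
    [[45,-18,0],2.25],
    [[45,-18,0],2.25],
    [[45,-18,0],2.25],
    [[45,-18,0],2.25],
    [[0,-50,0],0],
    [[0,-50,0],0],
    [[0,-50,0],0],
    [[0,-50,0],0],
    [[0,-50,0],0],
    [[0,-50,0],0],
    [[0,-50,0],0],
    [[0,-50,0],0],
    [[0,-50,0],0],
    [[0,-50,0],0],
    [[0,-50,0],0],
    [[0,-50,0],0],
    [[0,-50,0],0],
    [[0,-50,0],0],
  ],
  gripper=0.45,
  force=25,
)

```text
clock: 2.6
tool_pos: [0.4192, -0.2027, 0.2224]
ee_rot: [-0.0, 0.003, 1.0, 0.0]
contact_force: [0.6, -0.1, -0.0]
gripper_width: 0.45
```

Emit:
play_rows(
  moves=[
    [[-4,-55,0],0],
    [[-4,-55,-20],0],
    [[0,0,-40],0],
    [[0,0,-30],0],
    [[0,0,-20],0],
    [[0,0,0],0],
  ],
)

```text
clock: 3.35
tool_pos: [0.4106, -0.3101, 0.1109]
ee_rot: [-0.001, 0.003, 1.0, 0.002]
contact_force: [-0.7, 0.2, -1.0]
gripper_width: 0.446
```

Run:
```python
from h import *
p,d=cap('scene','s1'); q,_=cap('top','t1'); print(ctrl.observe()['tool_pos'])
a=cv2.resize(p[225:325,270:410],None,fx=4,fy=4,interpolation=cv2.INTER_CUBIC);cv2.imwrite('pics/s1z.png',a[:,:,::-1])
a=cv2.resize(q[210:310,320:450],None,fx=5,fy=5,interpolation=cv2.INTER_CUBIC);cv2.imwrite('pics/t1z.png',a[:,:,::-1])
```

```text
[ 0.41178174 -0.31136232  0.11281105]
```

View pics/s1z.png

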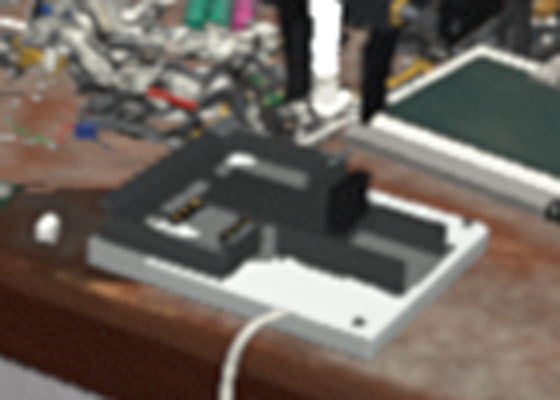

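View pics/t1z.png

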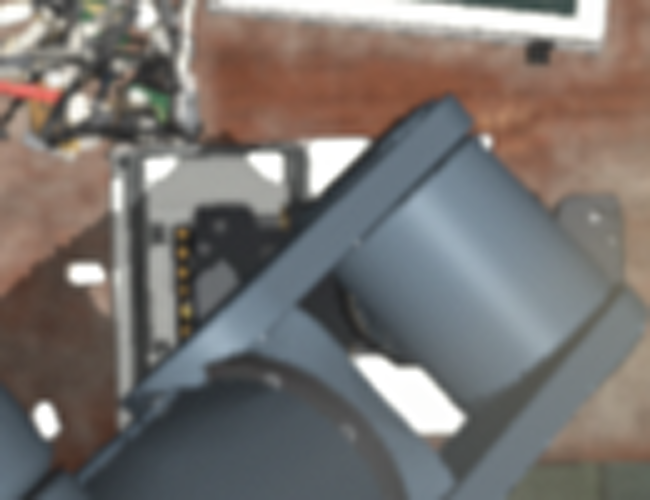

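Emit:
play_rows(
  moves=[
    [[0,0,-30],0],
    [[0,0,-25],0],
    [[0,0,-14],0],
    [[0,0,0],0],
  ],
)

```text
clock: 3.95
tool_pos: [0.4117, -0.3111, 0.0435]
ee_rot: [-0.0, 0.003, 1.0, 0.0]
contact_force: [-1.0, -0.4, -0.6]
gripper_width: 0.453
```

Emit:
play_rows(
  moves=[
    [[0,0,0],0],
    [[0,0,0],0],
    [[0,0,0],0],
    [[0,0,0],0],
    [[0,0,0],0],
  ],
  gripper=0,
)

```text
clock: 4.58
tool_pos: [0.4124, -0.3155, 0.0445]
ee_rot: [0.001, 0.002, 1.0, -0.004]
contact_force: [-4.6, -10.8, 0.1]
gripper_width: 0.136
```

Emit:
play_rows(
  moves=[
    [[0,-10,0],0],
    [[0,-12,0],0],
    [[0,-12,0],0],
    [[0,-10,0],0],
    [[0,-4,0],0],
    [[0,0,0],0],
  ],
)

```text
clock: 5.32
tool_pos: [0.4122, -0.3603, 0.0444]
ee_rot: [0.001, 0.003, 1.0, -0.001]
contact_force: [-0.5, -0.2, 6.2]
gripper_width: 0.135
```

Emit:
play_rows(
  moves=[
    [[0,-3,0],0],
    [[0,-3,0],0],
    [[0,-2,0],0],
    [[0,-2,0],0],
    [[0,0,0],0],
  ],
)

```text
clock: 5.95
tool_pos: [0.4122, -0.3695, 0.0444]
ee_rot: [0.001, 0.003, 1.0, -0.0]
contact_force: [1.2, 1.5, 6.1]
gripper_width: 0.135
```

Emit:
play_rows(
  moves=[
    [[0,-2,0],0],
    [[0,-2,0],0],
    [[0,-1,0],0],
    [[0,0,0],0],
    [[0,0,0],0],
  ],
)

```text
clock: 6.58
tool_pos: [0.412, -0.3697, 0.0442]
ee_rot: [-0.0, 0.004, 1.0, 0.004]
contact_force: [5.1, 10.6, 9.9]
gripper_width: 0.135
```

Emit:
play_rows(
  moves=[
    [[0,0,0],0],
    [[0,0,0],0],
    [[0,0,20],0],
    [[0,0,40],0],
    [[0,0,40],0],
    [[0,50,20],0],
    [[0,50,0],0],
    [[0,50,0],0],
    [[10,50,0],0],
    [[10,50,0],0],
    [[10,50,0],0],
    [[10,50,0],0],
    [[0,50,0],0],
    [[0,50,0],0],
  ],
  gripper=0.45,
)

```text
clock: 8.32
tool_pos: [0.452, 0.0769, 0.1635]
ee_rot: [0.0, 0.003, 1.0, -0.0]
contact_force: [0.5, -0.3, -0.2]
gripper_width: 0.446
```

Run:
```python
from h import *
p,d=cap('scene','s2'); q,_=cap('top','t2'); print(ctrl.observe()['tool_pos'])
a=cv2.resize(p[225:325,270:410],None,fx=5,fy=5,interpolation=cv2.INTER_CUBIC);cv2.imwrite('pics/s2z.png',a[:,:,::-1])
a=cv2.resize(q[225:310,330:435],None,fx=6,fy=6,interpolation=cv2.INTER_CUBIC);cv2.imwrite('pics/t2z.png',a[:,:,::-1])
```

```text
[0.45083091 0.07929663 0.16341546]
```

View pics/s2z.png

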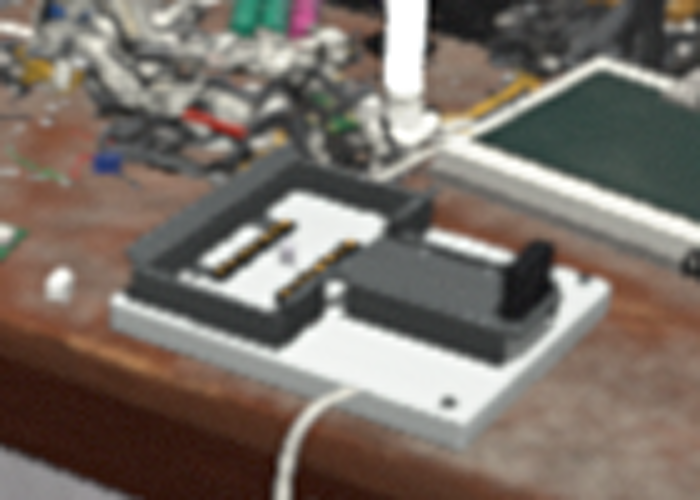

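View pics/t2z.png

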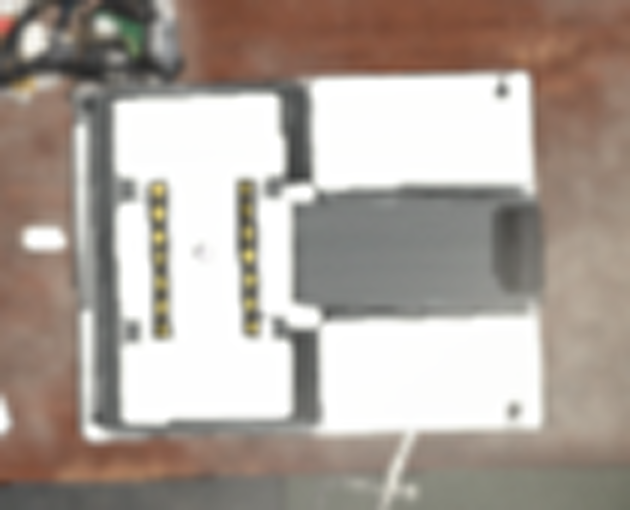

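Run:
```python
from h import *
np.set_printoptions(precision=4,suppress=True)
def crop(pts,ox,oy,k): return np.array(pts)/k+[ox-.5,oy-.5]
q=np.load('pics/t2.npz')['p'];p=np.load('pics/s2.npz')['p']
print('pin top',pix('top',crop([(204,251)],330,225,6.),.028)); print('pin scene',pix('scene',crop([(289,252)],270,225,5.),.028))
print('rows ends',pix('top',crop([(160,189),(163,330),(246,189),(252,330)],330,225,6.),.023))
print('fin',pix('top',crop([(516,207),(516,296)],330,225,6.),.066))
a=cv2.resize(q[250:285,350:380],None,fx=20,fy=16,interpolation=cv2.INTER_NEAREST);a=np.clip((a.astype(float)-180)*3.4,0,255)
cv2.imwrite('pics/pinz.png',a[:,:,::-1])
b=cv2.resize(p[265:290,315:345],None,fx=20,fy=20,interpolation=cv2.INTER_NEAREST);cv2.imwrite('pics/pinzs.png',b[:,:,::-1])
```

```text
pin top [[ 0.4147 -0.2346  0.028 ]]
pin scene [[ 0.4039 -0.2443  0.028 ]]
rows ends [[ 0.4418 -0.217   0.023 ]
 [ 0.3815 -0.2162  0.023 ]
 [ 0.4407 -0.2537  0.023 ]
 [ 0.3804 -0.2542  0.023 ]]
fin [[ 0.4286 -0.3624  0.066 ]
 [ 0.3918 -0.3609  0.066 ]][ WARN:0@0.816] global loadsave.cpp:1063 imwrite_ Unsupported depth image for selected encoder is fallbacked to CV_8U.
```

View pics/pinz.png

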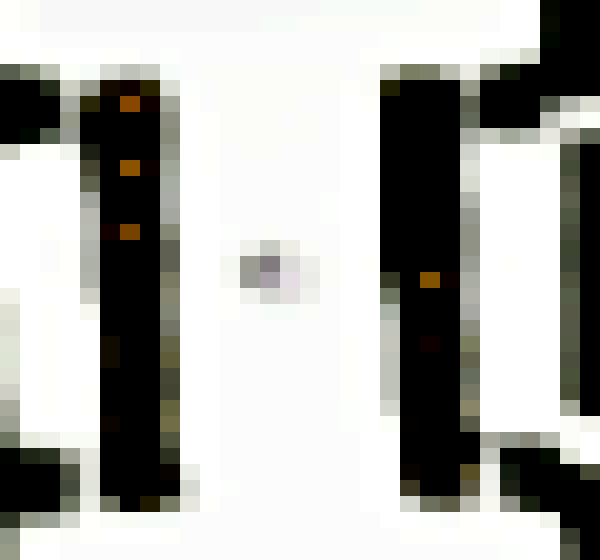

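View pics/pinzs.png

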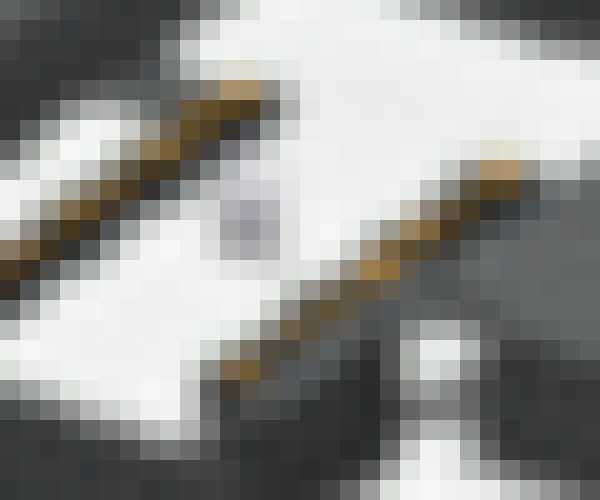

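Run:
```python
from h import *
np.set_printoptions(precision=4,suppress=True)
c=pix('scene',[(326.9-.5,276.4-.3)],.023);
for z in(.022,.025,.028): print(z,(pix('scene',[(327.1,274.75)],z)-c)[0]*1000)
c=pix('top',[(0,0)],.023)
for z in(.024,.028): print(pix('top',[(362.9,266.3)],z))
print(ctrl.observe())
```

```text
0.022 [ 8.3506  3.2143 -1.    ]
0.025 [3.6887 0.33   2.    ]
0.028 [-0.9732 -2.5543  5.    ]
[[ 0.4148 -0.2333  0.024 ]]
[[ 0.4148 -0.2331  0.028 ]]
{'clock': 8.425, 'joint_positions': array([-0.0714,  0.4006,  1.9026,  0.0012,  0.8392, -1.6422]), 'dq': array([-0.076 ,  0.0019, -0.0002, -0.0496, -0.0127, -0.0581]), 'joint_efforts': array([  1.2704, -32.3272, -12.2006,   0.2064,   0.0481,   0.2768]), 'tool_pos': array([0.4508, 0.0793, 0.1634]), 'ee_rot': array([-0.0004,  0.0004,  1.    ,  0.0005]), 'contact_force': array([-0.2166,  0.1201,  0.059 ]), 'moment': array([-0.0037,  0.0326,  0.0171]), 'gripper_width': 0.44535521587126636}
```

Emit:
play_rows(
  moves=[
    [[1,2,0],-2.2],
    [[0,0,-30],0],
    [[0,0,-40],0],
    [[0,0,-35],0],
    [[0,0,-20],0],
    [[0,0,-9],0],
    [[0,0,0],0],
  ],
  gripper=0.5,
)

```text
clock: 9.3
tool_pos: [0.4527, 0.0772, 0.0293]
ee_rot: [-0.0, 0.023, 1.0, -0.0]
contact_force: [-0.5, 0.3, -0.6]
gripper_width: 0.495
```

Emit:
play_rows(
  moves=[
    [[0,0,0],0],
    [[0,0,0],0],
    [[0,0,0],0],
    [[0,0,0],0],
    [[0,0,0],0],
  ],
  gripper=0,
  force=40,
)

```text
clock: 9.93
tool_pos: [0.4529, 0.078, 0.03]
ee_rot: [0.0, 0.022, 1.0, 0.0]
contact_force: [-1.1, 2.3, 5.8]
gripper_width: 0.158
```

Emit:
play_rows(
  moves=[
    [[0,0,10],0],
    [[0,0,25],0],
    [[0,0,40],0],
    [[0,-20,15],0.8],
    [[-4,-35,0],1.5],
    [[-4,-45,0],0],
    [[-5,-45,0],0],
    [[-5,-45,0],0],
    [[-5,-45,0],0],
    [[-5,-40,0],0],
    [[0,-30,0],0],
    [[0,-11,0],0],
    [[0,0,0],0],
  ],
)

```text
clock: 11.55
tool_pos: [0.4242, -0.238, 0.1194]
ee_rot: [-0.0, 0.003, 1.0, 0.0]
contact_force: [0.1, 1.1, -2.7]
gripper_width: 0.156
```

Run:
```python
from h import *
p,d=cap('scene','s3'); q,_=cap('top','t3'); print(ctrl.observe())
a=cv2.resize(p[205:325,270:410],None,fx=5,fy=5,interpolation=cv2.INTER_CUBIC);cv2.imwrite('pics/s3z.png',a[:,:,::-1])
a=cv2.resize(q[225:310,330:435],None,fx=6,fy=6,interpolation=cv2.INTER_CUBIC);cv2.imwrite('pics/t3z.png',a[:,:,::-1])
```

```text
{'clock': 11.65, 'joint_positions': array([-7.39819295e-01,  5.09199768e-01,  1.87377196e+00,  3.46685419e-04,
        7.60915991e-01, -2.30716124e+00]), 'dq': array([ 0.00983589, -0.00241852,  0.00341678, -0.00100068, -0.0031512 ,
       -0.00282674]), 'joint_efforts': array([-5.08387350e-01, -3.68872583e+01, -1.11785889e+01, -7.24239741e-02,
       -2.37041444e-02, -8.13126462e-05]), 'tool_pos': array([ 0.42392567, -0.23655649,  0.11936018]), 'ee_rot': array([-7.68555155e-04,  1.85286139e-03,  9.99997618e-01,  8.60467614e-04]), 'contact_force': array([-0.11987872, -0.2351565 , -2.4289564 ]), 'moment': array([0.05655457, 0.03173807, 0.01604137]), 'gripper_width': 0.15766571642939814}
```

View pics/s3z.png

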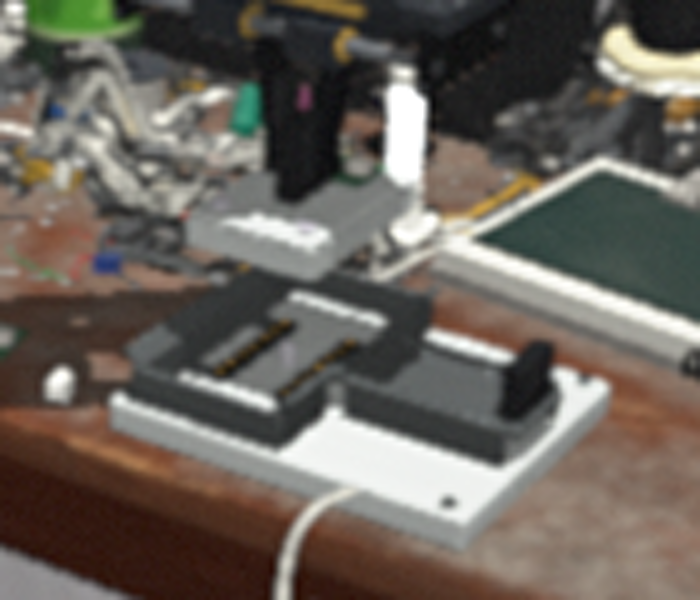

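View pics/t3z.png

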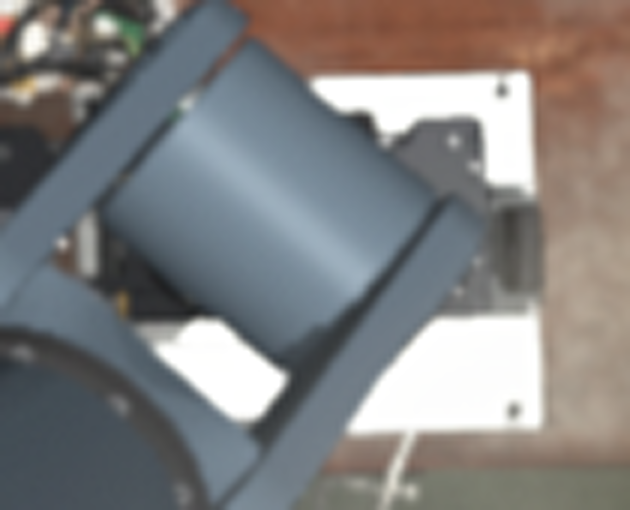

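Emit:
play_rows(
  moves=[
    [[0,0,-20],0],
    [[0,0,-15],0],
    [[0,0,-5],0],
    [[0,0,-3],0],
    [[0,0,-3],0],
    [[0,0,0],0],
  ],
)

```text
clock: 12.4
tool_pos: [0.4247, -0.2382, 0.0737]
ee_rot: [0.0, 0.002, 1.0, -0.0]
contact_force: [-0.6, 0.8, -2.4]
gripper_width: 0.158
```

Underside at about 44 mm, entering the flare, no contact.

Emit:
play_rows(
  moves=[
    [[0,0,-2],0],
    [[0,0,-2],0],
    [[0,0,-2],0],
    [[0,0,-2],0],
    [[0,0,0],0],
  ],
)

```text
clock: 13.02
tool_pos: [0.4245, -0.2381, 0.0653]
ee_rot: [-0.0, 0.002, 1.0, 0.0]
contact_force: [-0.4, 0.1, -2.0]
gripper_width: 0.158
```

Emit:
play_rows(
  moves=[
    [[0,0,-2],0],
    [[0,0,-2],0],
    [[0,0,-1],0],
    [[0,0,-1],0],
    [[0,0,0],0],
  ],
)

```text
clock: 13.65
tool_pos: [0.4247, -0.2382, 0.0598]
ee_rot: [0.0, 0.002, 1.0, -0.0]
contact_force: [-0.7, 0.8, 1.5]
gripper_width: 0.157
```

Emit:
play_rows(
  moves=[
    [[-1,0,-0.5],0],
    [[-1,0,0],0],
    [[-1,0,0],0],
    [[-1,0,0],0],
    [[-1,0,0],0],
    [[0,0,0],0],
  ],
)

```text
clock: 14.4
tool_pos: [0.4213, -0.2391, 0.0597]
ee_rot: [0.002, 0.002, 1.0, -0.001]
contact_force: [4.1, 2.1, 5.8]
gripper_width: 0.158
```

Emit:
play_rows(
  moves=[
    [[0,0,0.5],0],
    [[-1,0,0],0],
    [[-1,0,0],0],
    [[0,0,0],0],
  ],
)

```text
clock: 14.9
tool_pos: [0.416, -0.2371, 0.0588]
ee_rot: [-0.002, 0.002, 1.0, 0.001]
contact_force: [-0.8, 1.0, -2.6]
gripper_width: 0.158
```

Emit:
play_rows(
  moves=[
    [[0,0,-2],0],
    [[0,0,-2],0],
    [[0,0,-1],0],
    [[0,0,0],0],
  ],
)

```text
clock: 15.4
tool_pos: [0.4162, -0.2372, 0.0541]
ee_rot: [-0.002, 0.002, 1.0, 0.001]
contact_force: [-4.5, -0.3, -2.5]
gripper_width: 0.156
```

Emit:
play_rows(
  moves=[
    [[-1.5,0,0],0],
    [[0,0,-1],0],
    [[0,0,-1],0],
    [[0,0,0],0],
  ],
)

```text
clock: 15.9
tool_pos: [0.416, -0.2382, 0.0529]
ee_rot: [-0.0, 0.002, 1.0, -0.0]
contact_force: [-4.9, 0.8, 3.1]
gripper_width: 0.159
```

Run:
```python
from h import *
np.set_printoptions(precision=4,suppress=True)
p,d=cap('scene','s4'); o=ctrl.observe(); print(o['tool_pos'],o['ee_rot'],o['contact_force'],o['moment'])
cap('top','t4');o=ctrl.observe(); print(o['tool_pos'],o['ee_rot'],o['contact_force'],o['moment'])
a=cv2.resize(p[205:325,270:410],None,fx=5,fy=5,interpolation=cv2.INTER_CUBIC);cv2.imwrite('pics/s4z.png',a[:,:,::-1])
```

```text
[ 0.416  -0.2382  0.0529] [-0.0001  0.0021  1.     -0.0001] [-5.2414  0.8443  4.3292] [ 0.1167  0.8842 -0.0226]
[ 0.416  -0.2382  0.0528] [-0.      0.0021  1.     -0.0001] [-4.565   0.6408  4.4816] [ 0.103   0.8256 -0.0071]
```

View pics/s4z.png

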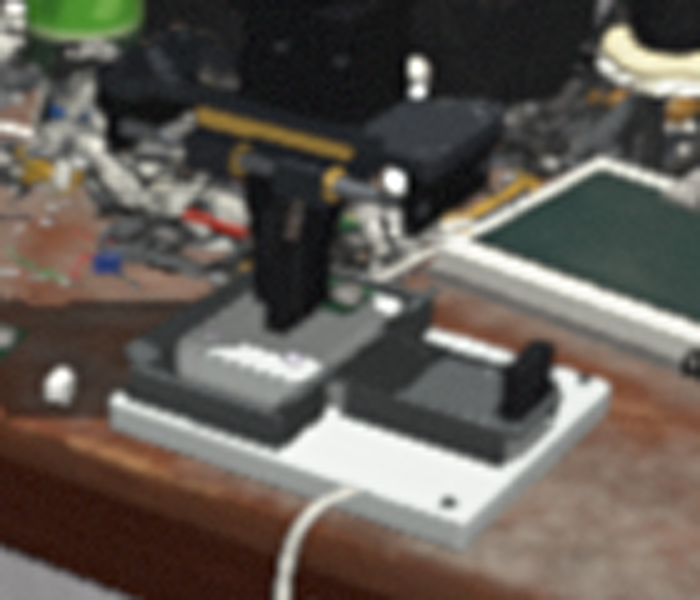

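Emit:
play_rows(
  moves=[
    [[-1,0,0],0],
    [[0,0,0],0],
    [[0,0,0],0],
  ],
)

```text
clock: 16.38
tool_pos: [0.4158, -0.2383, 0.0528]
ee_rot: [0.001, 0.002, 1.0, -0.0]
contact_force: [-0.5, 2.7, 4.3]
gripper_width: 0.157
```

Emit:
play_rows(
  moves=[
    [[0,0,-1],0],
    [[0,0,-1],0],
    [[0,0,-1],0],
    [[0,0,0],0],
    [[0,0,0],0],
  ],
)

```text
clock: 17.0
tool_pos: [0.4157, -0.2384, 0.05]
ee_rot: [0.001, 0.002, 1.0, -0.0]
contact_force: [-0.5, 3.4, 8.6]
gripper_width: 0.159
```

Emit:
play_rows(
  moves=[
    [[0,0,-1],0],
    [[0,0,-1],0],
    [[0,0,0],0],
    [[0,0,0],0],
  ],
)

```text
clock: 17.5
tool_pos: [0.4158, -0.2384, 0.0499]
ee_rot: [0.001, 0.002, 1.0, -0.001]
contact_force: [-3.4, 4.9, 26.3]
gripper_width: 0.16
```

Emit:
play_rows(
  moves=[
    [[0,-0.5,0.5],0],
    [[0,0,0],0],
    [[0,0,0],0],
  ],
)

```text
clock: 17.88
tool_pos: [0.4157, -0.2384, 0.0499]
ee_rot: [0.001, 0.002, 1.0, -0.0]
contact_force: [-0.9, 6.3, 22.3]
gripper_width: 0.161
```

Run:
```python
from h import *
np.set_printoptions(precision=4,suppress=True)
p,d=cap('scene','s5'); o=ctrl.observe(); print(o['tool_pos'],o['ee_rot'],o['contact_force'],o['moment'])
q,dt=cap('top','t5')
P=cloud('scene',d); 
# carrier plate heights (relative to jig plate) in scene view
def med(u0,u1,v0,v1): return np.median(P[v0:v1,u0:u1,2])
print('plate', med(314,326,274,276),'jig plate', med(355,362,307,311))
z=np.load('pics/s4.npz');P=cloud('scene',z['d']); print('before', med(314,326,274,276), med(355,362,307,311))
a=cv2.resize(p[205:325,270:410],None,fx=5,fy=5,interpolation=cv2.INTER_CUBIC);cv2.imwrite('pics/s5z.png',a[:,:,::-1])
cv2.imwrite('pics/t5z.png',q[:,:,::-1])
```

```text
[ 0.4158 -0.2384  0.0499] [ 0.0009  0.0024  1.     -0.0003] [-1.3122  6.3969 22.3957] [1.1633 0.3435 0.0044]
plate 0.035379533269707164 jig plate 0.012123800275109564
before 0.039036751572581574 0.012258015177818438
```

View pics/s5z.png

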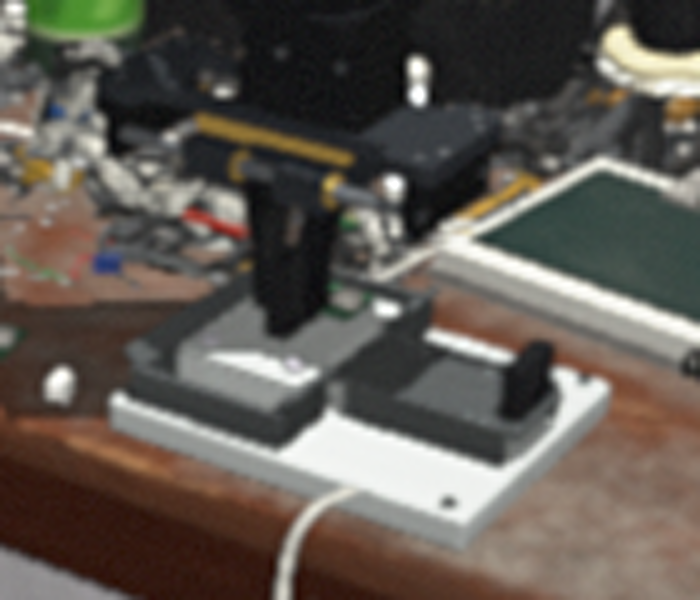

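View pics/t5z.png

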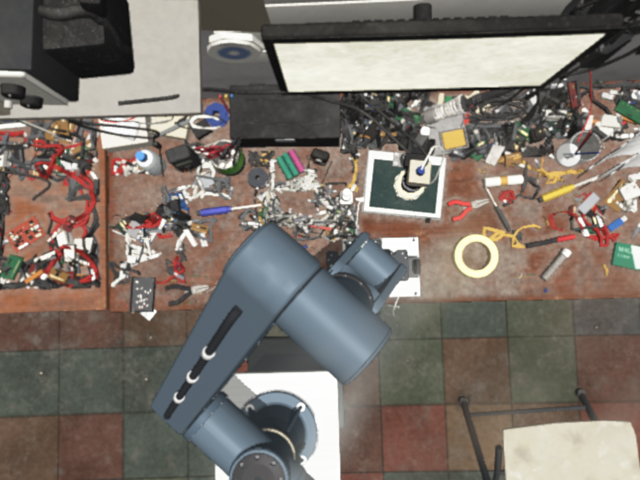

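Emit:
play_rows(
  moves=[
    [[0,1,0],0],
    [[0,1,0],0],
    [[0,0,0],0],
    [[0,0,0],0],
  ],
)

```text
clock: 18.48
tool_pos: [0.4158, -0.2384, 0.05]
ee_rot: [0.001, 0.002, 1.0, -0.002]
contact_force: [-4.9, -0.9, 20.5]
gripper_width: 0.157
```

Run:
```python
from plant import ctrl
o=ctrl.observe(); print(o['tool_pos'],o['contact_force'],o['gripper_width']); print(ctrl.job_done())
```

```text
[ 0.41582055 -0.23835003  0.04995133] [-4.91037703 -0.93633646 20.50534509] 0.15676244841263992
the job is handed in; nothing more can be done
None
```

The job is handed in at 18.5 s, with the arm still holding the carrier pressed down in the jig. No verdict was reported.

- **Lock:** I gripped the fin and pulled the lock to its end stop. The tool moved 54 mm, then the force rose to about 11 N with no further movement. The later pictures show it still out.
- **Carrier:** I took it by the handle and lowered it into the channel with no side contact, onto the pin about 9 mm to one side of the target. I slid it along until the support force vanished, meaning it had dropped onto the pin. I then pressed it down.
- **Final check:** The tool height puts the underside at about 20 mm and it no longer moved when pressed harder, with about 20 N still held. The depth image showed the plate about 3.6 mm lower than before pressing, against the 3 mm expected, which is within the noise.
- **Bystanders:** The tape roll, pliers and screwdriver lie where they were in the last top picture. The loose circuit board was hidden under the arm there. I never touched it on purpose, but I could not check it at the end.
- **Disagreements:** The camera placed the jig's cross position about 3 mm from where the end stop put it, so I used the end stop. While seating the carrier, a sideways force of about 5 N appeared and I eased it by 2.5 mm. A similar sideways force was present at hand-in. The camera's absolute heights in the channel area were also a few mm low.

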